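Clamp the fence and hold a bevelled offcut in its corner

TASK

On the workbench, first crank the red-knobbed clamp handle clockwise until the black pad has come down and grips the aluminium fence firmly, and let go of the crank. Then bring the bevelled dark offcut (not the plain block) to the fence, flat on the bench, bevel facing away from the fence, its back flush to the fence and its end up against the orange stop block, and finish while holding it there with the gripper's fingers: one steady diagonal push that presses it against fence and bench at the same time. The fence must not be shoved out of place, and the other things on the bench stay where they are.

Things in the scene. Friction and masses are not known exactly. Their poses are not given: they have to be found in the camera images.
- table: pale wooden workbench, top at z = 0 (the origin lies in the plane of the top)
- crank (a joint): angle of the clamp's crank about its vertical axis, rad; grows as it is turned clockwise seen from above (clockwise lowers the pad, 3.8 mm per rad). Starts between 0 and 2; the pad first touches the fence at 5.0, presses with about 15 N at 5.5 and meets the end stop at 6.0 (about 30 N: fully tight). It stays where it is left. Needs 4 to 7 N at the knob.
- clamp_axis (a point): point on the crank's vertical axis at the height of the middle of the red knob, 212 mm above the bench; belongs to the fixed blue clamp frame. Its x axis is the fixed station's x axis (away from the robot, square to the fence). Below the knob, 170 to 190 mm up, lies the hub and the 16 mm wide steel crank arm; the frame's column stands behind the fence
- crank_knob (a point): middle of the upright red knob at the end of the crank arm: 20 mm across, 46 mm high (189 to 235 mm above the bench), 50 mm from the crank's axis; it spins freely on its pin, so a gripper can hold it from above and go round without turning. No part of the clamp is higher than the knob
- clamp_pad: black round pad, 36 mm across, 10 mm thick, at the lower end of the clamp screw above the left part of the fence; origin centre of its underside; sprung, 8 N per mm
- fence: aluminium bar, loose until clamped, 40 mm thick (x), 340 mm long (y), 40 mm high, 0.9 kg; origin centre of its underside; x axis points away from the robot, the front face (towards the robot) is at x = -20 mm. Two brass bench dogs stand about 1 mm behind its back face. An orange stop block (18 mm proud of the front face, 30 mm long, 32 mm high) is bolted to the front face at y = -10 to +20 mm
- fence_corner (a point): corner, at bench height, where the fence's front face meets the stop block's right-hand (-y) end; axes as the fence. The seated offcut's origin comes to x = -30 mm, y = -32.5 mm from here
- offcut: dark wooden offcut, 60 mm deep (x), 65 long (y), 34 high, about 0.1 kg; origin centre of underside. Its upper -x edge is cut to a pale steep bevel (12 mm back, 21 down, 60 degrees from level; the -x face is 13 mm high); +x is the square back that goes to the fence. Gripped across its length with pads at x = -10 mm it clears the stop block
- offcut_bevel (a point): middle of the pale bevel face: 24 mm to -x of the offcut's origin and 23.5 mm above its underside. Push here with 12 to 25 N, forward and 30 degrees below level (square to the bevel); of a much steeper push the bench's friction (coefficient 0.5 to 0.72) leaves little for the fence
- plain_block: dark wooden block without bevel, 60 x 65 x 34 mm high; origin centre of underside; a bystander that looks much like the offcut
- paint_can: green-labelled paint can, 86 mm across, 110 mm high, standing; origin centre of underside; bystander
- screw_jar: glass jar with brass lid, 60 mm across, 80 mm high, standing; origin centre of underside; bystander
- glue_bottle: white glue bottle with yellow label, 56 mm across, 160 mm high, standing; origin centre of underside; bystander
- hammer: hammer lying flat, about 260 mm long along its x; bystander
- screwdriver: screwdriver lying flat, about 200 mm long along its x; bystander
- brush: paint brush lying flat, about 200 mm long along its x; bystander
Things that resemble listed ones, but are neither listed nor needed, are in the scene too. Leave any turquoise look-alike of the offcut alone.

How it is judged:
By the outcome, as a careful person would: the job done as asked, in the order asked, and still so for the second after the job is handed in, while the arm keeps its last pose, push and grip.
It also fails if it takes over 67 s, if anything falls off the work surface, if the arm or the gripper's body presses on something with over 40 N, if the wrist force passes 120 N, or if a joint passes its speed limit or range.

ROBOT

A 6-joint arm with a two-finger parallel gripper is mounted at the origin on the work surface. World frame = base frame: x ahead of the robot, y to its left, z up, the work surface at z = 0. Lengths are in m, angles in rad, forces in N, time in s.
With the tool pointing down it reaches from about 0.3 to 0.775 m from the base axis. Payload 14.6 kg.
Tool frame: the origin (TCP) lies at the very end of the fingers, on their centre line; the grasp point (between the pads) lies 19 mm behind it; z points along the fingers, x is the direction in which the jaws open and shut, and the axes are right-handed (so a half turn about z gives the same grasp; the last joint's range is limited). The gripper opens to 94 mm and grips with 3 to 60 N. Pads are 16 mm wide; open, the fingers measure 119 mm over their backs; the gripper's body (75 mm by 177 mm) begins 78 mm behind the grasp point.
Start: joints at [-1.332, 0.3, 1.521, -0, 1.321, -0.067], TCP at [0.166, -0.524, 0.205] pointing down, gripper open.
Joint ranges: [-3.03, 3.03], [-0.79, 2.21], [0.23, 2.52], [-1.04, 4.18], [0, 3.07], [-2.55, 2.55]. Speed limits (rad/s): [2.22, 2.22, 2.57, 3.14, 3.14, 3.14].

INTERFACE

Orientations are given as [roll, pitch, yaw] about the fixed x, y, z axes, in that order (R = Rz(yaw) Ry(pitch) Rx(roll)).
In Python, from station import ctrl gives the robot as it stands.
- The arm moves only by the shell command python3 -m inch 'ROWS' [FORCE]. ROWS is JSON, one flat list of numbers, 7 for each row, row after row: the shift along the tool's x, y, z in cm, then the turn, a rotation vector about the tool's x, y, z in rad, then the opening, from 0 (shut) to 1 (fully open). In form: [tx, ty, tz, wx, wy, wz, claw, tx, ty, tz, wx, wy, wz, claw, ...]. A call has 1 to 20 rows; each row shifts and turns the commanded pose from where the row before left it, along the tool's axes as they then stand; what a row does not reach is not made up. A row lasts 1/8 s, in which the tool goes at most 62.5 mm and 10.7 degrees, less where a joint would pass 70% of its speed; a pose out of reach is approached as far as the arm can. A call is refused whole if a number of a shift passes 6.25 or a number of a turn 0.188, either way. A call with a gripper value outside its range is refused whole. The fingers move at their own pace and stop on an object; FORCE is the grip in N (left out, the last holds). Time passes only in rows, so rows that do not move let the fingers close. It gives the time, the measured TCP pose, the force and the opening at its end, in the units of the state.
- ctrl.get_obs(): the state, without advancing time (a new reading comes with each control period).
- ctrl.camera(name): name is "scene" or "top" or "wrist"; returns (picture, depth): 480x640x3 uint8, red, green, blue; 480x640 float32, m along the optical axis (not along the pixel's ray), 0 where there is no reading.
- ctrl.camera_params(name): a dict with "vertical_fov" (degrees; the focal length in pixels is half the picture's height over the tangent of half this angle, whatever the lens; pixels are square), "cx", "cy" (the principal point, pixels), "camera_from_world" (4x4, takes a point from world to camera coordinates); the wrist camera has in their place "mount" (4x4, takes a point from camera to tool coordinates, whose origin is the TCP and whose axes are the tool frame's). Camera axes: x right, y down, z forward; pixel columns grow to the right and rows downward; lengths in m; the calibration is good to about 2 mm. The wrist camera is an equidistant fisheye: a pixel r from the principal point sees the ray r / f radians off the axis. A picture is of the moment at which its call begins: read the wrist's pose just before it. camera_params takes no time and is no camera call.
- ctrl.hand_in(): hands the job in, once; it reports no verdict.
Trained networks look in the newest picture that a camera, given by its name, has taken for a name from the list of things; names that differ only in an ending like _2 or _b are one class to them, and where a whole thing is asked for, a point or a joint stands for the part that bears it (a point fixed in the world has none). Each returns a list of dicts, best first, with "score" (0 to 1); they miss things now and then, are a little off and sometimes report something else, mostly with a low value. They report only what shows in the picture. A call takes as long as a camera call. They do not tell look-alikes from the thing itself.
- ctrl.spot_in(camera, label): "bbox" ([centre column, centre row, width, height] in pixels, round what is visible of it).
- ctrl.place_of(camera, label): "centre" ([column, row] in pixels: a listed point, or the origin of a listed thing).
The state is a dict: "time_s": time; "qpos": joint angles; "joint_vel": joint speeds; "tau": joint torques, N m; "ee_pos": TCP position; "eef_rot": TCP orientation; "force": force on the tool from outside, world axes, zero at the start; "moment": the same for the moment, N m; "grip_width": finger opening in m.
Only numpy, scipy, OpenCV 4.12 (cv2) and the standard library are available. Lean on these libraries where they do the work, as an engineer would, in place of code of your own. Each camera call takes 0.05 s, during which the arm holds its last target. There are 200 camera calls.

## Working session

There is one attempt and no reset: what is moved stays moved. The work goes in short steps, Python scripts to look and compute and a shell command to move; the robot and the scene stay as the last step left them, time stands still between calls to the robot, and variables do not carry over. Pictures are saved under pics/ and viewed, about 8 in all and at most 12, crops included, and the job is handed in when it is done.

```bash
ls; mkdir -p pics; cat > h.py <<'E'
import numpy as np, cv2
from station import ctrl
from scipy.spatial.transform import Rotation as R
def snap(n,f):
    p,d=ctrl.camera(n); cv2.imwrite('pics/'+f,p[:,:,::-1]); np.save('pics/%s_d.npy'%n,d); return p,d
def toolT(o=None):
    o=o or ctrl.get_obs(); T=np.eye(4); T[:3,:3]=R.from_euler('xyz',o['eef_rot']).as_matrix(); T[:3,3]=o['ee_pos']; return T
def world_from_cam(n):
    c=ctrl.camera_params(n)
    return toolT()@np.array(c['mount']) if 'mount' in c else np.linalg.inv(np.array(c['camera_from_world']))
def ray(n,u,v):
    c=ctrl.camera_params(n); f=240/np.tan(np.radians(c['vertical_fov'])/2); x,y=u-c['cx'],v-c['cy']
    if n=='wrist':
        r=np.hypot(x,y)+1e-9; t=r/f; d=np.array([np.sin(t)*x/r,np.sin(t)*y/r,np.cos(t)])
    else: d=np.array([x/f,y/f,1.])
    return d
def atz(n,u,v,z):
    W=world_from_cam(n); d=W[:3,:3]@ray(n,u,v); return W[:3,3]+d*(z-W[2,3])/d[2]
def deproj(n,u,v,dep):
    W=world_from_cam(n); d=ray(n,u,v); return W[:3,:3]@(d*dep/d[2])+W[:3,3]
E
python3 - <<'E'
from h import *
o=ctrl.get_obs(); print({k:np.round(v,3).tolist() for k,v in o.items()})
Z={'clamp_axis':.212,'crank_knob':.212,'clamp_pad':.05,'fence':0,'fence_corner':0,'offcut':0,'offcut_bevel':.0235,'plain_block':0}
for n in ['top','scene']:
    p,d=snap(n,n+'1.png')
    for l,z in Z.items():
        for q in ctrl.place_of(n,l)[:3]:
            u,v=q['centre']; print(n,l,round(q['score'],2),np.round([u,v]),np.round(atz(n,u,v,z),3))
    print(np.round(world_from_cam(n),2).tolist())
E
python3 -c "
import cv2,numpy as np
"
```

```text
pics
{'time_s': 0.0, 'qpos': [-1.332, 0.3, 1.522, -0.0, 1.321, -0.067], 'joint_vel': [-0.001, 0.001, -0.001, 0.0, 0.002, 0.0], 'tau': [-0.002, -53.181, -35.274, 0.071, 0.024, -0.0], 'ee_pos': [0.165, -0.524, 0.205], 'eef_rot': [-3.142, 0.001, -1.265], 'force': [0.011, -0.327, -0.617], 'moment': [-0.038, -0.029, -0.039], 'grip_width': 0.094}
top clamp_axis 0.86 [275. 204.] [0.601 0.059 0.212]
top crank_knob 0.49 [254. 207.] [0.594 0.115 0.212]
top clamp_pad 0.69 [480. 272.] [ 0.412 -0.508  0.05 ]
top fence 0.92 [319. 209.] [ 0.61  -0.055  0.   ]
top fence 0.39 [456. 215.] [ 0.581 -0.456  0.   ]
top fence_corner 0.55 [320. 218.] [ 0.584 -0.059  0.   ]
top offcut 0.78 [392. 272.] [ 0.422 -0.264  0.   ]
top offcut 0.7 [392. 318.] [ 0.287 -0.259  0.   ]
top offcut 0.56 [437. 271.] [ 0.42  -0.394  0.   ]
top offcut_bevel 0.84 [447. 265.] [ 0.436 -0.419  0.024]
top offcut_bevel 0.73 [389. 307.] [ 0.32  -0.25   0.024]
top offcut_bevel 0.55 [402. 281.] [ 0.394 -0.287  0.024]
top plain_block 0.83 [229. 286.] [0.393 0.211 0.   ]
top plain_block 0.19 [509. 253.] [ 0.466 -0.608  0.   ]
[[-0.03, -
[... 331 characters left out ...]
377. 274.] [0.619 0.077 0.05 ]
scene clamp_pad 0.38 [186. 312.] [ 0.448 -0.514  0.05 ]
scene fence 0.7 [335. 296.] [ 0.604 -0.068  0.   ]
scene fence_corner 0.63 [259. 277.] [ 0.415 -0.254  0.   ]
scene fence_corner 0.56 [334. 288.] [ 0.573 -0.057  0.   ]
scene offcut 0.93 [246. 252.] [ 0.302 -0.253  0.   ]
scene offcut 0.85 [222. 297.] [ 0.424 -0.394  0.   ]
scene offcut_bevel 0.95 [249. 252.] [ 0.325 -0.25   0.024]
scene offcut_bevel 0.64 [252. 269.] [ 0.39  -0.266  0.024]
scene offcut_bevel 0.63 [220. 295.] [ 0.43  -0.399  0.024]
scene plain_block 0.91 [376. 215.] [0.388 0.225 0.   ]
[[0.48, 0.73, -0.48, 1.25], [0.88, -0.41, 0.25, -0.45], [-0.01, -0.54, -0.84, 1.47], [0.0, 0.0, 0.0, 1.0]]
```

```bash
python3 - <<'E'
import cv2
p=cv2.imread('pics/top1.png'); c=p[150:350,190:530]; c=cv2.resize(c,None,fx=2.3,fy=2.3,interpolation=cv2.INTER_CUBIC); cv2.imwrite('pics/topc.png',c)
p=cv2.imread('pics/scene1.png'); c=p[160:360,150:450]; c=cv2.resize(c,None,fx=2.6,fy=2.6,interpolation=cv2.INTER_CUBIC); cv2.imwrite('pics/scenec.png',c)
E
```

```text
(no output)
```

View pics/topc.png

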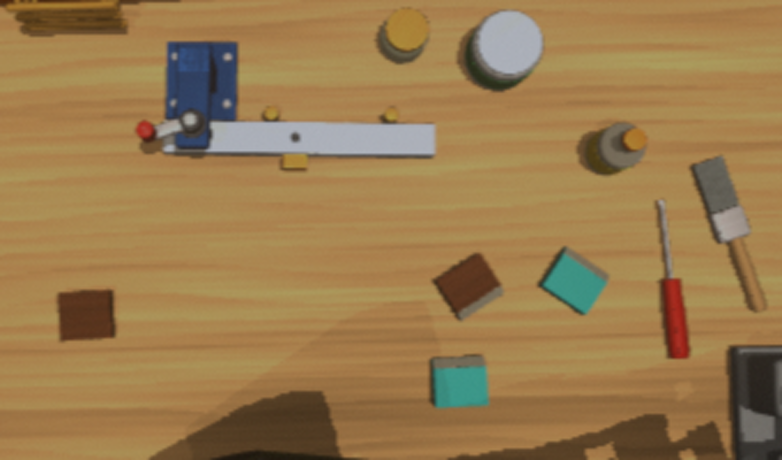

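View pics/scenec.png

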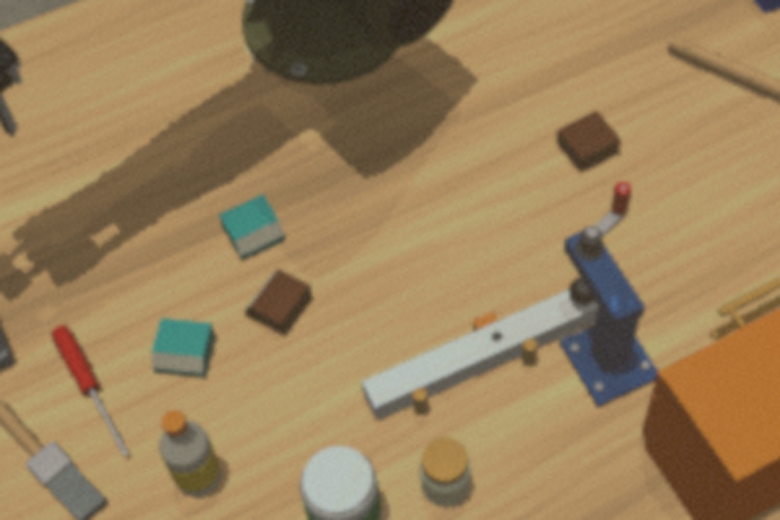

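The candidates for the offcut, in full top-picture pixels:
- The dark piece with the pale bevel at (393,275).
- The plain dark block at (228,287), which shows no bevel.
- The turquoise look-alikes at (437,272) and (390,316).

I choose the dark bevelled piece at (393,275), near world (0.42,-0.26). The knob is at (254,207), left of the clamp axis.

Next I move above the crank for a closer look.

```bash
python3 -m inch '[0,0,-3,0,0,0,0.6, -3.5,-3.6,-0.8,0,0,0,0.6, -3.5,-3.6,-0.8,0,0,0,0.6, -3.5,-3.6,-0.8,0,0,0,0.6, -3.5,-3.6,-0.8,0,0,0,0.6, -3.5,-3.6,-0.8,0,0,0,0.6, -3.5,-3.6,-0.8,0,0,0,0.6, -3.5,-3.6,-0.8,0,0,0,0.6, -3.5,-3.6,-0.8,0,0,0,0.6, -3.5,-3.6,-0.8,0,0,0,0.6, -3.5,-3.6,-0.8,0,0,0,0.6, -3.5,-3.6,-0.8,0,0,0,0.6, -3.5,-3.6,-0.8,0,0,0,0.6, -3.5,-3.6,-0.8,0,0,0,0.6, -3.5,-3.6,-0.8,0,0,0,0.6, 0,0,0,0,0,0,0.6, 0,0,0,0,0,0,0.6]'
cat >> h.py <<'E'
def look(n,f,Z):
    p,d=snap(n,f)
    for l,z in Z.items():
        for q in ctrl.place_of(n,l)[:2]:
            u,v=q['centre']; dd=d[int(np.clip(v,0,479)),int(np.clip(u,0,639))]
            print(n,l,round(q['score'],2),np.round([u,v]),'z-plane',np.round(atz(n,u,v,z),4),'depth',np.round(deproj(n,u,v,dd),3) if dd>0 else None)
    return p,d
E
python3 - <<'E'
from h import *
print(np.round(ctrl.camera_params('wrist')['mount'],3).tolist())
look('wrist','w1.png',{'clamp_axis':.212,'crank_knob':.212,'clamp_pad':.05,'fence':0,'fence_corner':0})
E
```

```text
time_s: 3.02
ee_pos: [0.4984, 0.0942, 0.3472]
eef_rot: [3.141, -0.0, -1.265]
force: [-0.4, -0.5, -0.5]
grip_width: 0.0565
[[1.0, -0.0, -0.0, -0.0], [0.0, 0.971, 0.24, -0.069], [0.0, -0.24, 0.971, -0.18], [0.0, 0.0, 0.0, 1.0]]
wrist clamp_axis 0.71 [388. 114.] z-plane [0.6092 0.0712 0.212 ] depth [0.611 0.069 0.197]
wrist clamp_axis 0.35 [333. 113.] z-plane [0.595  0.1154 0.212 ] depth [0.593 0.115 0.236]
wrist crank_knob 0.78 [334. 111.] z-plane [0.5969 0.1154 0.212 ] depth [0.595 0.115 0.235]
wrist clamp_pad 0.65 [609. 247.] z-plane [ 0.5803 -0.3831  0.05  ] depth [ 0.582 -0.422  0.013]
wrist fence 0.8 [443. 160.] z-plane [ 0.604  -0.0568  0.    ] depth [ 0.601 -0.043  0.042]
wrist fence 0.58 [632. 315.] z-plane [ 0.4756 -0.5981  0.    ] depth [0.553 0.029 0.464]
wrist fence_corner 0.61 [445. 175.] z-plane [ 0.5848 -0.0667  0.    ] depth [ 0.584 -0.056  0.032]
```

View pics/w1.png

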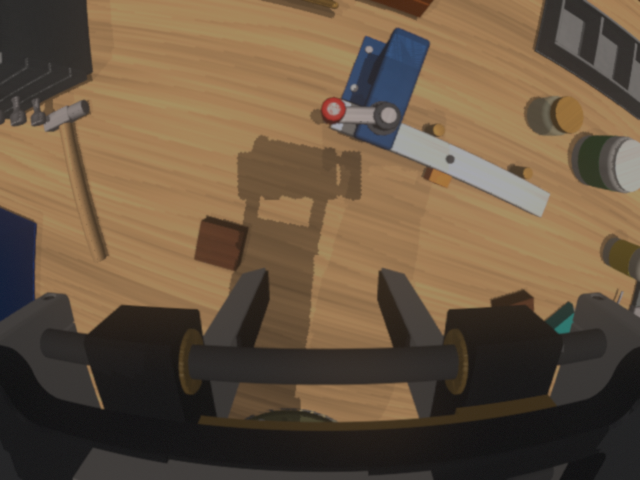

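The knob is at pixel (334,111), world (0.596,0.1155), and the hub is at (388,114), world (0.610,0.069). The plain block is at (220,245), the fence runs from (345,125) to (545,205), and the stop block is at (437,177). I'll grip the knob.

```bash
python3 -m inch '[0.3,-3.3,2.9,0,0,0,0.6, 0.3,-3.3,2.9,0,0,0,0.6, 0.3,-3.3,2.9,0,0,0,0.6, 0,0,0,0,0,0,0.6, 0,0,3.1,0,0,0,0.6, 0,0,3.1,0,0,0,0.6, 0,0,0,0,0,0,0.6, 0,0,0,0,0,0,0.1, 0,0,0,0,0,0,0.1, 0,0,0,0,0,0,0.1, 0,0,0,0,0,0,0.1]' 35
```

```text
time_s: 4.7
ee_pos: [0.5958, 0.116, 0.1989]
eef_rot: [-3.141, 0.001, -1.265]
force: [-5.0, 17.1, 8.3]
grip_width: 0.0199
```

```bash
python3 - <<'E'
from h import *
T=toolT(); C=np.array([.6105,.0685])
# waypoints from measured pose, 15deg steps cw
p=T[:2,3]; a0=np.degrees(np.arctan2(*(p-C)[::-1])); print(p,a0,np.linalg.norm(p-C))
a0r=a0; prev=C+.05*np.array([np.cos(np.radians(a0)),np.sin(np.radians(a0))])
for k in range(1,25):
    a=np.radians(a0-15*k); q=C+.05*np.array([np.cos(a),np.sin(a)]); d=T[:2,:2].T@(q-prev)*100; print(k,np.round(d,2).tolist()); prev=q
E
```

```text
[0.59582147 0.11604418] 107.1572590360352 0.049758494811304003
1 [0.18, -1.29]
2 [0.51, -1.2]
3 [0.8, -1.03]
4 [1.04, -0.79]
5 [1.21, -0.49]
6 [1.3, -0.16]
7 [1.29, 0.18]
8 [1.2, 0.51]
9 [1.03, 0.8]
10 [0.79, 1.04]
11 [0.49, 1.21]
12 [0.16, 1.3]
13 [-0.18, 1.29]
14 [-0.51, 1.2]
15 [-0.8, 1.03]
16 [-1.04, 0.79]
17 [-1.21, 0.49]
18 [-1.3, 0.16]
19 [-1.29, -0.18]
20 [-1.2, -0.51]
21 [-1.03, -0.8]
22 [-0.79, -1.04]
23 [-0.49, -1.21]
24 [-0.16, -1.3]
```

```bash
python3 -m inch '[0.18,-1.29,0,0,0,0,0.1, 0.51,-1.2,0,0,0,0,0.1, 0.8,-1.03,0,0,0,0,0.1, 1.04,-0.79,0,0,0,0,0.1, 1.21,-0.49,0,0,0,0,0.1, 1.3,-0.16,0,0,0,0,0.1]'; python3 -m inch '[1.29,0.18,0,0,0,0,0.1, 1.2,0.51,0,0,0,0,0.1, 1.03,0.8,0,0,0,0,0.1, 0.79,1.04,0,0,0,0,0.1, 0.49,1.21,0,0,0,0,0.1, 0.16,1.3,0,0,0,0,0.1]'
python3 - <<'E'
from h import *
p=toolT()[:2,3]; C=np.array([.6105,.0685]); print(p,np.degrees(np.arctan2(*(p-C)[::-1])),np.linalg.norm(p-C))
E
```

```text
time_s: 5.45
ee_pos: [0.6583, 0.0832, 0.1988]
eef_rot: [3.142, 0.001, -1.264]
force: [-6.2, 3.4, 3.5]
grip_width: 0.0195
time_s: 6.2
ee_pos: [0.6253, 0.0208, 0.1989]
eef_rot: [-3.14, 0.001, -1.265]
force: [2.6, 8.0, 0.7]
grip_width: 0.0196
[0.62528826 0.02078842] -72.77911809817316 0.04995084788209195
```

```bash
python3 -m inch '[-0.18,1.29,0,0,0,0,0.1, -0.51,1.2,0,0,0,0,0.1, -0.8,1.03,0,0,0,0,0.1]'; python3 -m inch '[-1.04,0.79,0,0,0,0,0.1, -1.21,0.49,0,0,0,0,0.1]'; python3 - <<'E'
from h import *
look('wrist','w2.png',{'clamp_axis':.212})
E
```

```text
time_s: 6.58
ee_pos: [0.5875, 0.0239, 0.1989]
eef_rot: [-3.139, -0.001, -1.265]
force: [8.2, 4.2, -2.5]
grip_width: 0.0194
time_s: 6.82
ee_pos: [0.5684, 0.0409, 0.1989]
eef_rot: [-3.14, -0.002, -1.265]
force: [8.5, -2.2, -2.0]
grip_width: 0.0197
wrist clamp_axis 0.81 [289. 191.] z-plane [0.6106 0.0719 0.212 ] depth [0.608 0.073 0.19 ]
```

```bash
python3 -m inch '[-1.3,0.16,0,0,0,0,0.1]'; python3 -m inch '[-1.29,-0.18,0,0,0,0,0.1]'
```

```text
time_s: 7.05
ee_pos: [0.563, 0.052, 0.1989]
eef_rot: [3.142, -0.002, -1.266]
force: [2.9, -6.2, 1.3]
grip_width: 0.0196
time_s: 7.18
ee_pos: [0.562, 0.0603, 0.1993]
eef_rot: [-3.141, -0.013, -1.267]
force: [17.3, -68.0, -4.3]
grip_width: 0.0215
```

```bash
python3 -m inch '[0.55,0.1,0,0,0,0,0.1, 0,0,0,0,0,0,0.1]';  python3 -m inch '[0,0,0,0,0,0,0.5, 0,0,0,0,0,0,0.5, 0,0,0,0,0,0,0.5, 0,0,-3,0,0,0,0.5, 0,0,-4,0,0,0,0.5, 0,4,-3,0,0,0,1, 0,4,0,0,0,0,1, 0,4,0,0,0,0,1, 0,0,0,0,0,0,1]'
python3 - <<'E'
from h import *
p,d=look('wrist','w3.png',{'clamp_axis':.212,'crank_knob':.212,'clamp_pad':.04,'fence':0,'fence_corner':0,'offcut':0,'offcut_bevel':.0235})
look('scene','s3.png',{'clamp_axis':.212,'crank_knob':.212,'fence_corner':0,'fence':0})
s=cv2.imread('pics/s3.png')[190:320,300:430]; s=cv2.resize(s,(520,520),interpolation=cv2.INTER_CUBIC); cv2.imwrite('pics/s3c.png',s)
E
```

```text
time_s: 7.42
ee_pos: [0.5626, 0.0578, 0.199]
eef_rot: [-3.14, -0.005, -1.267]
force: [7.1, -16.8, 1.1]
grip_width: 0.0197
time_s: 8.55
ee_pos: [0.4455, 0.0242, 0.2993]
eef_rot: [-3.14, -0.0, -1.265]
force: [1.0, -0.2, -0.1]
grip_width: 0.0833
wrist clamp_axis 0.68 [333.  11.] z-plane [0.6135 0.0701 0.212 ] depth [0.621 0.072 0.191]
wrist crank_knob 0.71 [329.  73.] z-plane [0.5662 0.058  0.212 ] depth [0.562 0.057 0.234]
wrist fence 0.9 [418. 102.] z-plane [ 0.6102 -0.0519  0.    ] depth [ 0.602 -0.044  0.04 ]
wrist fence_corner 0.75 [420. 124.] z-plane [ 0.5838 -0.0638  0.    ] depth [ 0.579 -0.057  0.031]
wrist offcut 0.69 [562. 299.] z-plane [ 0.4189 -0.3953  0.    ] depth [ 0.426 -0.364  0.034]
wrist offcut 0.63 [499. 283.] z-plane [ 0.4132 -0.2601 -0.    ] depth [ 0.42  -0.238  0.035]
wrist offcut_bevel 0.65 [511. 304.] z-plane [ 0.3927 -0.2822  0.0235] depth [ 0.386 -0.301 -0.002]
wrist offcut_bevel 0.65 [582. 297.] z-plane [ 0.4381 -0.415   0.0235] depth [ 0.5   -0.035  0.399]
scene clamp_axis 0.95 [376. 247.] z-plane [0.611  0.0638 0.212 ] depth [ 0.502  0.151 -0.001]
scene crank_knob 0.53 [366. 239.] z-plane [0.5742 0.0521 0.212 ] depth [0.573 0.053 0.209]
scene fence 0.79 [337. 295.] z-plane [ 0.6005 -0.0597  0.    ] depth [ 0.616 -0.069  0.034]
scene fence 0.59 [166. 337.] z-plane [ 0.4708 -0.6006  0.    ] depth [ 0.478 -0.599  0.014]
```

View pics/w3.png

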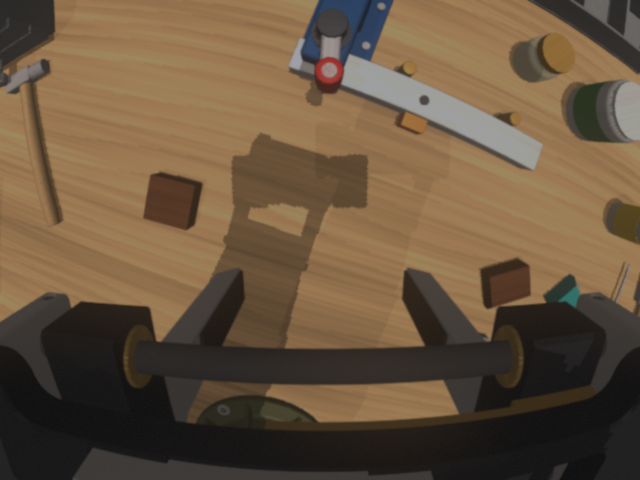

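View pics/s3c.png

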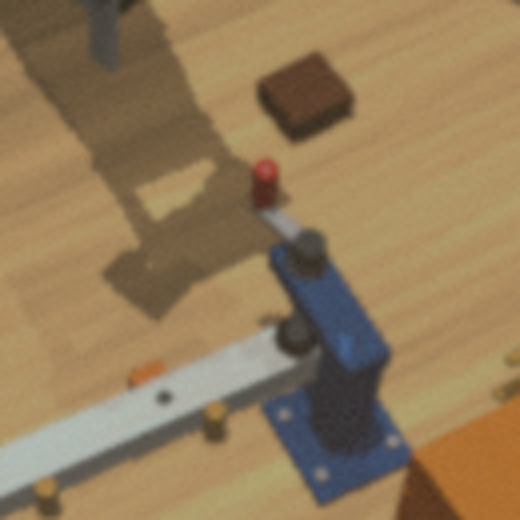

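The pad sits on the fence and the crank is back at the stop angle, with the knob at (329,73) in the wrist picture. The dogs and fence haven't moved. Now the offcut.

```bash
python3 -m inch '[5.1,3.4,1,0,0,0,1, 5.1,3.4,1,0,0,0,1, 5.1,3.4,1,0,0,0,1, 5.1,3.4,1,0,0,0,1, 5.1,3.4,1,0,0,0,1, 0,0,0,0,0,-0.12,1, 0,0,0,0,0,-0.12,1, 0,0,0,0,0,0,1]'
python3 - <<'E'
from h import *
p,d=look('wrist','w4.png',{'fence_corner':0,'offcut':0,'offcut_bevel':.0235})
E
```

```text
time_s: 10.2
ee_pos: [0.3614, -0.27, 0.2484]
eef_rot: [3.142, 0.0, -1.026]
force: [0.5, 0.3, 0.3]
grip_width: 0.0942
wrist fence_corner 0.28 [43. 25.] z-plane [0.3923 0.222  0.    ] depth [0.395 0.184 0.036]
wrist offcut 0.76 [440. 223.] z-plane [ 0.4197 -0.4009  0.    ] depth [ 0.42  -0.387  0.035]
wrist offcut 0.6 [340. 166.] z-plane [ 0.4129 -0.2611  0.    ] depth [ 0.414 -0.259  0.035]
wrist offcut_bevel 0.97 [289. 228.] z-plane [ 0.325  -0.2467  0.0235] depth [ 0.324 -0.247  0.019]
wrist offcut_bevel 0.9 [345. 192.] z-plane [ 0.3921 -0.2793  0.0235] depth [ 0.392 -0.28   0.021]
```

View pics/w4.png

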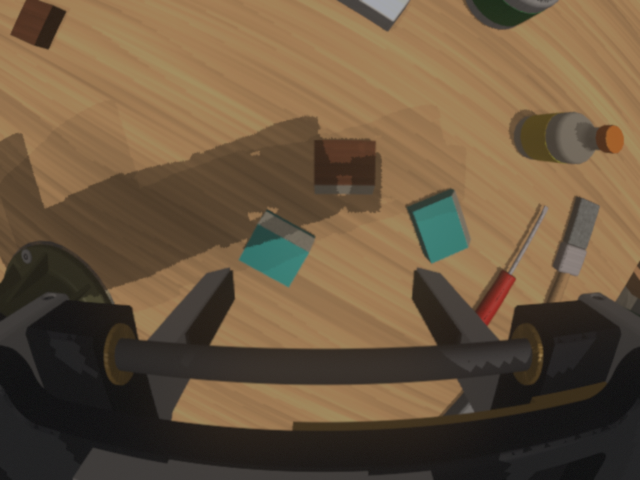

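The bevelled dark offcut is at (345,167), with its pale bevel along (345,190) facing picture-down and its sides nearly aligned with the tool. The turquoise pieces at (277,248) and (440,225) lie close by.

```bash
cat >> h.py <<'E'
def cloud(n,d):
    c=ctrl.camera_params(n); f=240/np.tan(np.radians(c['vertical_fov'])/2); v,u=np.mgrid[:480,:640]; x=u-c['cx'];y=v-c['cy']
    r=np.hypot(x,y)+1e-9
    if n=='wrist': t=r/f; D=np.stack([np.tan(t)*x/r,np.tan(t)*y/r,np.ones_like(r)],-1)
    else: D=np.stack([x/f,y/f,np.ones_like(r)],-1)
    W=world_from_cam(n); return (D*d[...,None])@W[:3,:3].T+W[:3,3]
def box(P,lo,hi):
    m=np.all((P>lo)&(P<hi),-1); return m,P[m]
E
python3 - <<'E'
from h import *
d=np.load('pics/wrist_d.npy'); P=cloud('wrist',d)
for z0 in (.028,.017):
    m,q=box(P,[.36,-.32,z0],[.47,-.205,.05])
    n,l=cv2.connectedComponents(m.astype(np.uint8)); k=np.bincount(l[m]).argmax(); q=P[l==k]
    (c,s,a)=cv2.minAreaRect((q[:,:2]*1000).astype(np.float32)); print(len(q),np.round(c,1),np.round(s,1),a,'z',np.median(q[:,2]))
T=toolT(); 
for c in ([.4145,-.262],): print(T[:3,:3].T@(np.r_[c,0]-T[:3,3])*100)
E
```

```text
2960 [ 417.4 -262.2] [52.1 64.9] 31.709924697875977 z 0.03490921891716253
3203 [ 415.  -263.6] [57.8 64.9] 31.709924697875977 z 0.03482340136413309
[ 2.07611441 -4.93388692 24.84972952]
```

```bash
python3 -m inch '[2.25,-3.8,0,0,0,-0.008,0.9, 0,0,5,0,0,0,0.9, 0,0,5,0,0,0,0.9, 0,0,5,0,0,0,0.9, 0,0,4,0,0,0,0.9, 0,0,0,0,0,0,0.9, 0,0,2.6,0,0,0,0.9, 0,0,2.6,0,0,0,0.9, 0,0,0,0,0,0,0.9]'
python3 -m inch '[0,0,0,0,0,0,0.5, 0,0,0,0,0,0,0.5, 0,0,0,0,0,0,0.5, 0,0,0,0,0,0,0.5]' 20
```

```text
time_s: 11.52
ee_pos: [0.4057, -0.2694, 0.007]
eef_rot: [3.141, 0.001, -1.017]
force: [-0.1, 0.2, -0.0]
grip_width: 0.0845
time_s: 12.02
ee_pos: [0.4061, -0.2698, 0.0077]
eef_rot: [-3.141, -0.002, -1.017]
force: [-1.4, 0.9, 8.5]
grip_width: 0.065
```

```bash
python3 -m inch '[0,0,-2,0,0,0,0.5, 0,0,-5,0,0,0,0.5, 0,0,-5,0,0,0,0.5, -2.7,-4.15,0,0,0,0,0.5, -2.7,-4.15,0,0,0,0,0.5, -2.7,-4.15,0,0,0,0,0.5, -2.7,-4.15,0,0,0,0,0.5, 0,0,0,0,0,0.15,0.5, 0,0,0,0,0,0.15,0.5, 0,0,0,0,0,0.15,0.5, 0,0,0,0,0,0.15,0.5, 0,0,0,0,0,0,0.5, 0,0,0,0,0,0,0.5]'
python3 - <<'E'
from h import *
p,d=look('wrist','w5.png',{'fence_corner':0,'offcut':0,'offcut_bevel':.0235,'fence':0})
P=cloud('wrist',d)
m,q=box(P,[.53,-.25,.036],[.68,0.02,.046]); print(len(q))
# front edge of top face: binned min-x along y
def edge(q,y0,y1,sel,step=.01):
    E=[]
    for y in np.arange(y0,y1,step):
        b=q[(q[:,1]>y)&(q[:,1]<y+step)]
        if len(b)>5: E.append([y+step/2,sel(b[:,0])])
    E=np.array(E); return E
for nm,s in (('front',lambda v:np.percentile(v,2)),('back',lambda v:np.percentile(v,98))):
    E=edge(q,-.22,.02,s); f=np.polyfit(E[:,0],E[:,1],1); print(nm,f,np.std(E[:,1]-np.polyval(f,E[:,0])))
m,s=box(P,[.54,-.12,.026],[.61,.0,.0345]); rgb=p[m].astype(int); o=s[(rgb[:,0]-rgb[:,2]>60)&(rgb[:,0]>110)]; print('stop',len(o),np.percentile(o,[1,99],axis=0) if len(o) else '')
if len(o)>4:
    print(cv2.minAreaRect((o[:,:2]*1000).astype(np.float32)))
E
```

```text
time_s: 13.65
ee_pos: [0.49, -0.0903, 0.1267]
eef_rot: [-3.141, -0.0, -1.614]
force: [0.2, 0.7, -1.1]
grip_width: 0.0652
wrist fence_corner 0.62 [287. 116.] z-plane [ 0.5868 -0.0651  0.    ] depth [ 0.584 -0.068  0.03 ]
wrist offcut 0.68 [603. 284.] z-plane [ 0.4161 -0.3973  0.    ] depth [ 0.431 -0.365  0.032]
wrist offcut 0.57 [321. 263.] z-plane [ 0.4606 -0.0865  0.    ] depth [ 0.51  -0.09   0.154]
wrist offcut_bevel 0.83 [321. 324.] z-plane [ 0.4133 -0.0847  0.0235] depth [ 0.474 -0.088  0.142]
wrist offcut_bevel 0.75 [632. 271.] z-plane [ 0.4374 -0.4183  0.0235] depth [ 0.428 -0.443  0.002]
wrist fence 0.63 [274.  95.] z-plane [ 0.6048 -0.0546  0.    ] depth [ 0.599 -0.06   0.04 ]
wrist fence 0.46 [546.   5.] z-plane [ 0.7017 -0.312   0.    ] depth [ 0.679 -0.277  0.049]
17771
front [0.04455855 0.58815581] 0.00013674681944352563
back [0.04598733 0.62946056] 0.005037078906003235
stop 958 [[ 0.56779967 -0.06480234  0.03031851]
 [ 0.58548289 -0.03529094  0.03413886]]
((576.6777954101562, -49.7684440612793), (30.699813842773438, 17.825902938842773), 87.33442687988281)
```

View pics/w5.png

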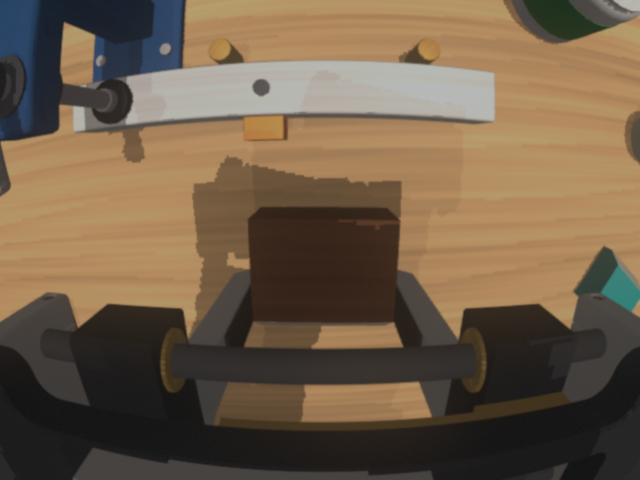

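The held offcut's bevel faces the robot, at (321,320). The fence's front edge is at row ~118 and the stop is at (265,128), so the corner comes out at world (0.585,-0.065) with yaw -0.045. I'll set the offcut down just short of both contacts, then slide it in.

```bash
python3 -m inch '[0.35,-2.45,0,0,0,0,0.5, 0.3,-2.45,0,0,0,0,0.5, 0,0,3,0,0,0,0.5, 0,0,3,0,0,0,0.5, 0,0,3,0,0,0,0.5, 0,0,1.5,0,0,0,0.5, 0,0,0.7,0,0,0,0.5, 0,0,0.5,0,0,0,0.5, 0,0,0,0,0,0,0.5]'
python3 -m inch '[0,-0.2,0,0,0,0,0.5, 0,-0.1,0,0,0,0,0.5]'; python3 -m inch '[0,-0.1,0,0,0,0,0.5, 0,0,0,0,0,0,0.5]'
```

```text
time_s: 15.02
ee_pos: [0.5389, -0.0991, 0.0099]
eef_rot: [-3.141, -0.0, -1.617]
force: [-0.6, -0.7, -0.8]
grip_width: 0.0647
time_s: 15.28
ee_pos: [0.542, -0.0992, 0.0099]
eef_rot: [-3.141, -0.0, -1.617]
force: [-1.0, -0.4, -1.7]
grip_width: 0.0649
time_s: 15.52
ee_pos: [0.5427, -0.0992, 0.0095]
eef_rot: [-3.141, -0.0, -1.617]
force: [-0.8, -0.4, -1.5]
grip_width: 0.0647
```

```bash
python3 -m inch '[0,-0.05,0.15,0,0,0,0.5, 0,0,0,0,0,0,0.5]'; python3 -m inch '[0,-0.1,0,0,0,0,0.5, 0,0,0,0,0,0,0.5]';python3 -m inch '[-0.15,0,0,0,0,0,0.5, -0.1,0,0,0,0,0,0.5, 0,0,0,0,0,0,0.5]'
```

```text
time_s: 15.78
ee_pos: [0.5431, -0.0992, 0.0079]
eef_rot: [3.141, 0.0, -1.617]
force: [-0.6, -0.4, -0.7]
grip_width: 0.0648
time_s: 16.02
ee_pos: [0.5438, -0.0993, 0.0078]
eef_rot: [3.141, 0.0, -1.617]
force: [-2.4, 0.5, -0.5]
grip_width: 0.0647
time_s: 16.4
ee_pos: [0.544, -0.0967, 0.0078]
eef_rot: [3.141, 0.0, -1.617]
force: [-4.0, -1.1, -0.7]
grip_width: 0.0652
```

```bash
python3 -m inch '[-0.08,0,0,0,0,0,0.5, 0,0,0,0,0,0,0.5]'; python3 -m inch '[-0.05,0,0,0,0,0,0.5, 0,0,0,0,0,0,0.5]'
```

```text
time_s: 16.65
ee_pos: [0.544, -0.096, 0.0078]
eef_rot: [3.141, -0.0, -1.617]
force: [-4.4, -2.5, -2.0]
grip_width: 0.0648
time_s: 16.9
ee_pos: [0.544, -0.0958, 0.0079]
eef_rot: [3.141, -0.0, -1.617]
force: [-5.2, -4.5, -0.9]
grip_width: 0.0648
```

```bash
python3 -m inch '[-0.04,0,0,0,0,0,0.5, 0,0,0,0,0,0,0.5]'; python3 - <<'E'
from h import *
o=ctrl.get_obs();print(o['ee_pos'],o['force'],o['qpos'])
p,d=look('wrist','w6.png',{'fence_corner':0})
cv2.imwrite('pics/w6c.png',cv2.resize(p[60:340,180:460,::-1],(560,560)))
P=cloud('wrist',d)
m,q=box(P,[.5,-.14,.027],[.6,-.03,.037]); 
y=q[:,1]
print(np.percentile(q,[1,99],axis=0))
E
```

```text
time_s: 17.15
ee_pos: [0.544, -0.0957, 0.0079]
eef_rot: [3.141, -0.001, -1.617]
force: [-5.2, -7.5, -1.6]
grip_width: 0.0649
[ 0.5439984  -0.09571815  0.00786457] [-5.17879191 -7.48189782 -1.62296135] [-2.40013935e-01  5.48119927e-01  1.67683809e+00 -1.19694374e-03
  9.17060994e-01  1.37789026e+00]
[[ 0.53429246 -0.12960772  0.03096075]
 [ 0.58320597 -0.03754318  0.03636774]]
```

View pics/w6c.png

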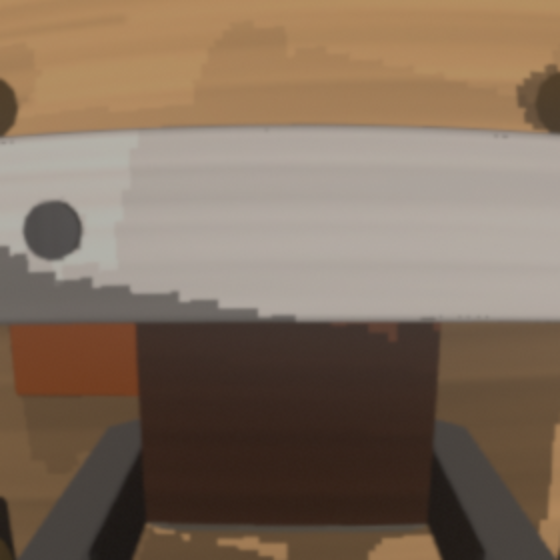

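It is seated: the back is flush to the fence along row 322 and the end is against the orange stop at column 138. I'll release, lift, move back, close the fingers and tilt the tool 30°.

```bash
python3 -m inch '[0.05,0.05,0,0,0,0,0.5, 0,0,0,0,0,0,0.9, 0,0,0,0,0,0,0.9, 0,0,-1,0,0,0,0.9, 0,0,-5,0,0,0,0.9, 0,0,-5,0,0,0,0.9, 0,4,0,0,0,0,0, 0,4,0,0,0,0,0, 0,0,0,0.174,0,0,0, 0,0,0,0.174,0,0,0, 0,0,0,0.174,0,0,0, 0,0,0,0,0,0,0, 0,0,0,0,0,0,0]'
python3 - <<'E'
from h import *
o=ctrl.get_obs(); T=toolT(); print(np.round(o['qpos'],3)); print(np.round(T,3))
for n in (0.03,0):
    x=np.array([.999,-.0446,0]); tgt=np.array([.5227,-.0947,.0195])-n*(.866*x+np.array([0,0,-.5])); print(n,tgt,np.round(T[:3,:3].T@(tgt-T[:3,3])*100,2))
print('n per cm in tool',T[:3,:3].T@(.866*x+np.array([0,0,-.5])))
look('wrist','w7.png',{'offcut_bevel':.0235,'fence_corner':0})
E
```

```text
time_s: 18.88
ee_pos: [0.4647, -0.092, 0.119]
eef_rot: [-2.621, 0.0, -1.617]
force: [0.4, -0.5, 0.3]
grip_width: 0.018
[-0.362 -0.006  2.192  0.342  0.48   0.989]
[[-0.046 -0.866  0.497  0.465]
 [-0.999  0.04  -0.023 -0.092]
 [-0.    -0.498 -0.867  0.119]
 [ 0.     0.     0.     1.   ]]
0.03 [ 0.49674598 -0.09354129  0.0345    ] [0.01 1.43 8.93]
0 [ 0.5227 -0.0947  0.0195] [ 1.000e-02 -8.000e-02  1.152e+01]
n per cm in tool [-0.00100912 -0.50221191  0.86471429]
wrist offcut_bevel 0.85 [639. 302.] z-plane [ 0.4348 -0.4125  0.0235] depth [ 0.435 -0.4    0.035]
wrist offcut_bevel 0.71 [324. 228.] z-plane [ 0.5258 -0.0953  0.0235] depth [ 0.527 -0.095  0.02 ]
wrist fence_corner 0.82 [285. 173.] z-plane [ 0.5873 -0.0623  0.    ] depth [ 0.571 -0.065  0.034]
wrist fence_corner 0.31 [322. 206.] z-plane [ 0.5528 -0.0942  0.    ] depth [ 0.54  -0.094  0.034]
```

View pics/w7.png

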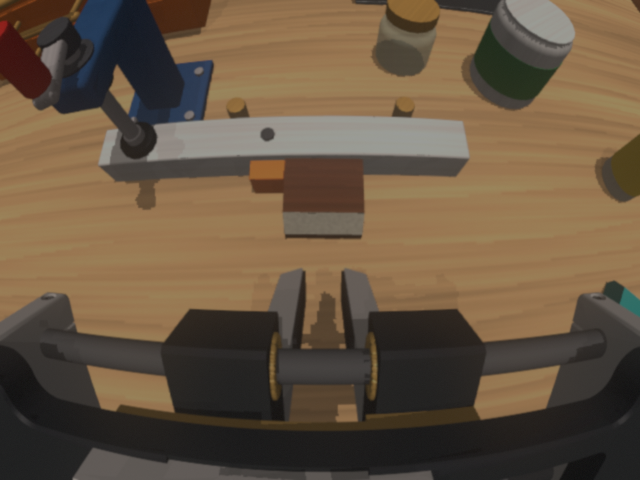

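The offcut stays seated: bevel at (324,225), end touching the stop at (283,176). The pad is down on the fence at (137,140). The fingers line up with the bevel's middle, so I start the approach.

```bash
python3 -m inch '[0,0.7,4.5,0,0,0,0, 0,0.73,4.43,0,0,0,0, 0,0,0,0,0,0,0, 0,-0.5,0.87,0,0,0,0, 0,-0.5,0.87,0,0,0,0, 0,0,0,0,0,0,0]'; python3 -m inch '[0,-0.2,0.35,0,0,0,0, 0,0,0,0,0,0,0]';  python3 -m inch '[0,-0.15,0.26,0,0,0,0, 0,0,0,0,0,0,0]'
```

```text
time_s: 19.77
ee_pos: [0.5142, -0.0942, 0.0243]
eef_rot: [-2.618, -0.0, -1.617]
force: [0.2, 0.8, -0.2]
grip_width: 0.0006
time_s: 20.02
ee_pos: [0.5169, -0.0943, 0.0215]
eef_rot: [-2.619, -0.0, -1.617]
force: [-0.1, 0.2, 0.2]
grip_width: 0.0006
time_s: 20.27
ee_pos: [0.5194, -0.0944, 0.0197]
eef_rot: [-2.62, 0.0, -1.617]
force: [-1.0, 0.8, -0.2]
grip_width: 0.0005
```

```bash
python3 -m inch '[0,-0.1,0.17,0,0,0,0, 0,0,0,0,0,0,0]';  python3 -m inch '[0,-0.1,0.17,0,0,0,0, 0,0,0,0,0,0,0]'
```

```text
time_s: 20.52
ee_pos: [0.5211, -0.0945, 0.0187]
eef_rot: [-2.62, 0.0, -1.617]
force: [0.6, 0.2, -0.7]
grip_width: 0.0002
time_s: 20.78
ee_pos: [0.5225, -0.0945, 0.0178]
eef_rot: [-2.62, 0.0, -1.617]
force: [-11.6, -0.5, 9.8]
grip_width: 0.0002
```

```bash
python3 -m inch '[0,-0.04,0,0,0,0,0, 0,0,0,0,0,0,0, 0,0,0,0,0,0,0]';  python3 -m inch '[0,0,0,0,0,0,0, 0,0,0,0,0,0,0, 0,0,0,0,0,0,0, 0,0,0,0,0,0,0]'
```

```text
time_s: 21.15
ee_pos: [0.5225, -0.0945, 0.0179]
eef_rot: [-2.62, 0.0, -1.617]
force: [-11.7, -0.9, 10.0]
grip_width: 0.0005
time_s: 21.65
ee_pos: [0.5225, -0.0945, 0.0179]
eef_rot: [-2.621, 0.0, -1.617]
force: [-12.6, -1.0, 9.6]
grip_width: 0.0005
```

```bash
python3 -m inch '[0,-0.07,0,0,0,0,0, 0,0,0,0,0,0,0, 0,0,0,0,0,0,0]';  python3 -m inch '[0,0,0,0,0,0,0, 0,0,0,0,0,0,0, 0,0,0,0,0,0,0, 0,0,0,0,0,0,0]'
python3 - <<'E'
from h import *
look('wrist','w8.png',{'offcut_bevel':.0235,'fence_corner':0})
p,d=look('scene','s8.png',{'fence':0,'crank_knob':.212})
p=cv2.imread('pics/w8.png'); s=cv2.imread('pics/s8.png')
cv2.imwrite('pics/f8.png',np.hstack([cv2.resize(p[80:330,180:430],(400,400)),cv2.resize(s[190:340,250:400],(400,400),interpolation=cv2.INTER_CUBIC)]))
P=cloud('wrist',np.load('pics/wrist_d.npy'))
E
```

```text
time_s: 22.02
ee_pos: [0.5227, -0.0945, 0.0179]
eef_rot: [-2.621, 0.001, -1.617]
force: [-15.2, -1.3, 10.8]
grip_width: 0.0004
time_s: 22.52
ee_pos: [0.5227, -0.0945, 0.0179]
eef_rot: [-2.621, 0.001, -1.617]
force: [-15.3, -1.4, 10.2]
grip_width: 0.0005
wrist offcut_bevel 0.88 [325. 271.] z-plane [ 0.5285 -0.0956  0.0235] depth [ 0.528 -0.096  0.024]
wrist fence_corner 0.59 [270. 190.] z-plane [ 0.5852 -0.0646  0.    ] depth [ 0.57  -0.069  0.035]
scene fence 0.88 [337. 296.] z-plane [ 0.6056 -0.0641  0.    ] depth [ 0.623 -0.074  0.039]
scene crank_knob 0.62 [228. 342.] z-plane [ 0.676  -0.4387  0.212 ] depth [ 0.607 -0.437  0.062]
scene crank_knob 0.41 [366. 234.] z-plane [0.5586 0.0637 0.212 ] depth [0.572 0.054 0.236]
```

View pics/f8.png

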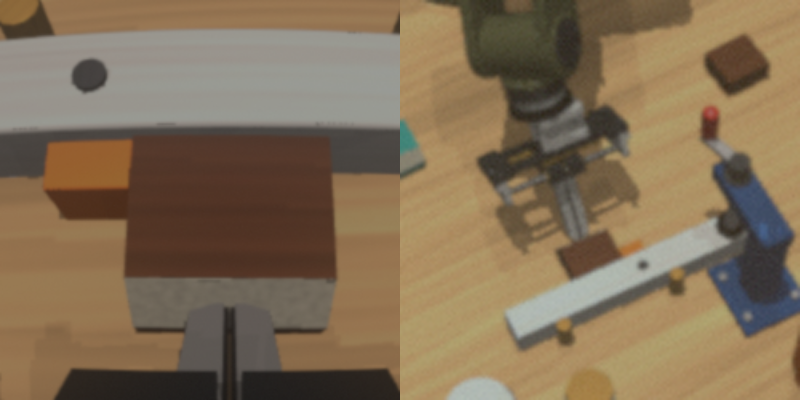

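The offcut is flush to the fence and stop, and the closed fingertips press the middle of the bevel with 18.4 N at 34° below level. The force is steady, and the corner estimate is unchanged at (0.585,-0.065). Handing in.

```bash
python3 - <<'E'
from station import ctrl
print(ctrl.hand_in()); o=ctrl.get_obs(); print(o['time_s'],o['force'],o['ee_pos'])
E
```

```text
the job is handed in; nothing more can be done
None
the job is handed in; nothing more can be done
```

I did the whole job in the order asked and handed it in at about 23 s of the 67 s allowed; no verdict was reported.

**Clamp:** I turned the crank about 4.85 rad clockwise until it met the end stop. The wrist force peaked near 70 N there. After I let go, the pictures showed the black pad down on the fence and the knob still at the stop angle.

**Offcut:** I gripped the dark bevelled piece, set it on the bench and slid it against the fence and the orange stop block, using about 5 to 7 N. I then let go and pressed the middle of the bevel with closed fingers.

**Last checks:**
- **Push:** the force held steady at 18.4 N, about 34° below level. That is a little steeper than the ideal 30° but within the 12 to 25 N range.
- **Fit:** the last picture showed the offcut flush to the fence with its end on the stop.
- **Fence:** its corner read (0.585, -0.065), the same as before the push.
- **Bystanders:** nothing was bumped that I could see, but I did not re-measure them at the end.
- **Disagreement:** in the last picture the network's best guess for the knob was a false hit elsewhere on the bench. Its second guess matched the knob's known place.

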